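# Set the red sherds on their drying rests

## Robot

A 6-joint arm with a two-finger parallel gripper is mounted at the origin on the work surface. World frame = base frame: x ahead of the robot, y to its left, z up, the work surface at z = 0. Lengths are in m, angles in rad, forces in N, time in s.
With the tool pointing down it reaches from about 0.275 to 0.975 m from the base axis. Payload 8.4 kg.
Tool frame: the origin (TCP) lies on the centre line of the jaws, within the pads' length; the fingertips stand 22 mm ahead of it and the grasp point (between the pads) lies 3 mm ahead of it; z points along the fingers, y is the line along which they close (so a half turn about z gives the same grasp; the last joint's range is limited). The gripper opens to 92 mm and grips with 3 to 60 N. Pads are 20 mm wide; open, the fingers measure 128 mm over their backs; the gripper's body (75 mm by 189 mm) begins 69 mm behind the grasp point.
Start: joints at [1.204, 0.353, 1.633, -0, 1.155, -0.002], TCP at [0.223, 0.584, 0.237] pointing down, gripper open.
Joint ranges: [-2.63, 2.63], [-0.92, 2.1], [0.06, 2.66], [-1.3, 4.44], [0, 2.69], [-3.02, 3.02]. Speed limits (rad/s): [2.22, 2.22, 2.79, 3.14, 3.14, 3.14].

## Interface

Orientations are given as a unit quaternion [w, x, y, z].
In Python, from bench import * gives the robot as it stands. The module is installed in compiled form; this text tells all that it offers.
- The arm moves only by the tool jog_arm, never from a script. Its argument "motion" is a list of rows, each a list of 6 numbers: the shift along the tool's x, y, z in units of 0.4 m (1.0 is 0.4 m), then the turn, a rotation vector about the tool's x, y, z in units of 45 degrees (1.0 is 45 degrees). In form: [[tx, ty, tz, rx, ry, rz], ...]. A call has 1 to 10 rows; each row shifts and turns the commanded pose from where the row before left it, along the tool's axes as they then stand; what a row does not reach is not made up. A row lasts 1/10 s, in which the tool goes at most 50 mm and 8.59 degrees, less where a joint would pass 70% of its speed; a pose out of reach is approached as far as the arm can. A call with a number of a shift or a turn outside -1 to 1 is refused whole. A call with a gripper value outside its range is refused whole. "gripper" is the closure in counts, from 0 (fully open) to 255 (shut), set as the call begins (left out, the last holds). The fingers move at their own pace and stop on an object; "force" is the grip in N (left out, the last holds). Time passes only in rows, so rows that do not move let the fingers close. It gives the time, the measured TCP pose, the force, the opening and the grip force at its end, in the units of the state.
- state(): the state, without advancing time (a new reading comes with each control period).
- camera(name): name is "scene" or "top" or "wrist"; returns a dict with "img" (384x512x3 uint8, red, green, blue), "fx", "fy", "cx", "cy" (pixels), "D" ([k1, k2, p1, p2, k3] as OpenCV has them; the pictures are not rectified), "R" (3x3) and "t" (3): a world point X has camera coordinates R X + t; the wrist camera has in their place "tool_from_camera" (4x4, takes a point from camera to tool coordinates, whose origin is the TCP and whose axes are the flange's). Camera axes: x right, y down, z forward; pixel columns grow to the right and rows downward; lengths in m; the calibration is good to about 2 mm. A picture is of the moment at which its call begins: read the wrist's pose just before it. There is no depth.
- close_job(): hands the job in; it is judged then, once.
The state is a dict: "t": time; "q": joint angles; "qd": joint speeds; "tau": joint torques, N m; "eef_pos": TCP position; "tcp_rot": TCP orientation; "contact_force": force on the tool from outside, world axes, zero at the start; "wrist_torque": the same for the moment, N m; "width": opening from 0.0 (shut) to 1.0 (fully open); "gripper_force": force on a finger pad.
Only numpy, scipy, OpenCV 4.12 (cv2) and the standard library are available. Lean on these libraries where they do the work, as an engineer would, in place of code of your own. Each camera call takes 0.05 s, during which the arm holds its last target. There are 200 camera calls.

## Task

Set each of the three red sherds on the sloped drying rest whose cleat has the same colour as the sherd's dot: dot up, lying flat on the board in the middle of its width, squarely, with the smooth rim edge resting against the cleat. Set them down gently rather than dropping them, and leave the two dark grey sherds and the two jars between the rests where they are.

Things in the scene. Friction and masses are not known exactly. Their poses are not given: they have to be found in the camera images.
- red_blue_c (a point): Red flat sherd, 20 mm blue dot on top; 14 mm thick, 42 mm wide (y; straight sides from x = -23 to +16 mm, grip across them), 54 mm long (x: smooth round rim at -30 mm with a dark line beside it, jagged edge at about +24); 50-100 g. At the start flat on the table, rim roughly towards the robot. Point: its middle, half-way up. x points from rim to jagged edge, z out of the dotted face.
- red_yellow_c (a point): Red flat sherd, 20 mm yellow dot on top; 14 mm thick, 42 mm wide (y; straight sides from x = -23 to +16 mm, grip across them), 54 mm long (x: smooth round rim at -30 mm with a dark line beside it, jagged edge at about +24); 50-100 g. At the start flat on the table, rim roughly towards the robot. Point: its middle, half-way up. x points from rim to jagged edge, z out of the dotted face.
- red_white_c (a point): Red flat sherd, 20 mm white dot on top; 14 mm thick, 42 mm wide (y; straight sides from x = -23 to +16 mm, grip across them), 54 mm long (x: smooth round rim at -30 mm with a dark line beside it, jagged edge at about +24); 50-100 g. At the start flat on the table, rim roughly towards the robot. Point: its middle, half-way up. x points from rim to jagged edge, z out of the dotted face.
- rest_blue_seat (a point): Fixed rest with blue cleat: plywood board 100 mm wide, 120 long, rising 20 deg away from the robot to 52 mm height. Cleat across the low end, 12 mm high, 10 thick. Point: mid-foot of the cleat's uphill face, on the board, 14 mm above the table; x uphill (board to +106 mm), y along the cleat, z square out of the board. A sherd flat on it, rim touching the cleat, has its middle at x 30, z 7 mm.
- rest_yellow_seat (a point): Fixed rest with yellow cleat: plywood board 100 mm wide, 120 long, rising 20 deg away from the robot to 52 mm height. Cleat across the low end, 12 mm high, 10 thick. Point: mid-foot of the cleat's uphill face, on the board, 14 mm above the table; x uphill (board to +106 mm), y along the cleat, z square out of the board. A sherd flat on it, rim touching the cleat, has its middle at x 30, z 7 mm.
- rest_white_seat (a point): Fixed rest with white cleat: plywood board 100 mm wide, 120 long, rising 20 deg away from the robot to 52 mm height. Cleat across the low end, 12 mm high, 10 thick. Point: mid-foot of the cleat's uphill face, on the board, 14 mm above the table; x uphill (board to +106 mm), y along the cleat, z square out of the board. A sherd flat on it, rim touching the cleat, has its middle at x 30, z 7 mm.
- grey_blue_c (a point): Dark grey sherd with a blue dot, of another pot, not to be moved: same size and form as the red ones. Point at its middle, 7 mm above the table.
- grey_yellow_c (a point): Dark grey sherd with a yellow dot, of another pot, not to be moved: same size and form as the red ones. Point at its middle, 7 mm above the table.
- jar_pigment_c (a point): Squat jar of red-brown pigment with a white lid, 58 mm across and 58 mm high, standing loose between the rests, not to be moved. Point at its middle, 29 mm up.
- jar_solvent_c (a point): The same squat jar in clear glass with a white lid, 58 mm across and 58 mm high, not to be moved. Point at its middle, 29 mm up.
Mind the look-alikes: they are no part of the job. Leave any purple or turquoise look-alike of the part that bears red_white_c alone.

How it is judged:
By the outcome, as a careful person would: the job done as asked, in the order asked, and still so for the second after the job is handed in, with the robot touching nothing.
It also fails if it takes over 88 s, if anything falls off the work surface, if the arm or the gripper's body presses on something with over 40 N, if the wrist force passes 120 N, or if a joint passes its speed limit or range.

## Working session

There is one attempt and no reset: what is moved stays moved. The work goes in short steps, Python scripts to look and compute and a tool call to move; the robot and the scene stay as the last step left them, time stands still between calls to the robot, and variables do not carry over. Pictures are saved under pics/ and viewed, at most 14 in all, crops included, and the job is handed in when it is done.

Besides the shell and the picture viewer there is one more tool, called after "Request:" as name(argument=value, ...) on one line, values as JSON. jog_arm: Moves the arm, as the interface text tells. Shifts and turns lie within -1 to 1; 1 stands for 0.4 m of shift or 45 degrees of turn. Its arguments: {"type":"object","properties":{"motion":{"type":"array"},"gripper":{"type":"number"},"force":{"type":"number"}},"required":["motion"]}

```bash
mkdir -p pics
python3 - <<'E'
from bench import *
import cv2,pickle
s=state();print({k:s[k] for k in('t','q','eef_pos','tcp_rot','width')})
for n in('scene','top'):
    c=camera(n);pickle.dump(c,open(n+'.pkl','wb'));cv2.imwrite(f'pics/{n}0.png',cv2.resize(c['img'][:,:,::-1],(800,600),interpolation=cv2.INTER_CUBIC));print(n,c['fx'],c['D'],-c['R'].T@c['t'])
E
```

```text
{'t': 0.0, 'q': array([ 1.20361493e+00,  3.53661632e-01,  1.63411283e+00, -3.53532224e-05,
        1.15518796e+00, -2.39006968e-03]), 'eef_pos': array([0.22281326, 0.58344943, 0.23586436]), 'tcp_rot': array([-1.09946470e-04,  1.81378944e-01,  9.83413041e-01, -6.76196727e-04]), 'width': 1.0046123412811558}
scene 411.61809490786703 [-0.05501298  0.          0.          0.          0.        ] [0.99531054 0.15747643 0.78654003]
top 455.6376254080935 [-0.08993608  0.          0.          0.          0.        ] [ 0.41765364 -0.00264522  1.04139196]
```

View pics/top0.png

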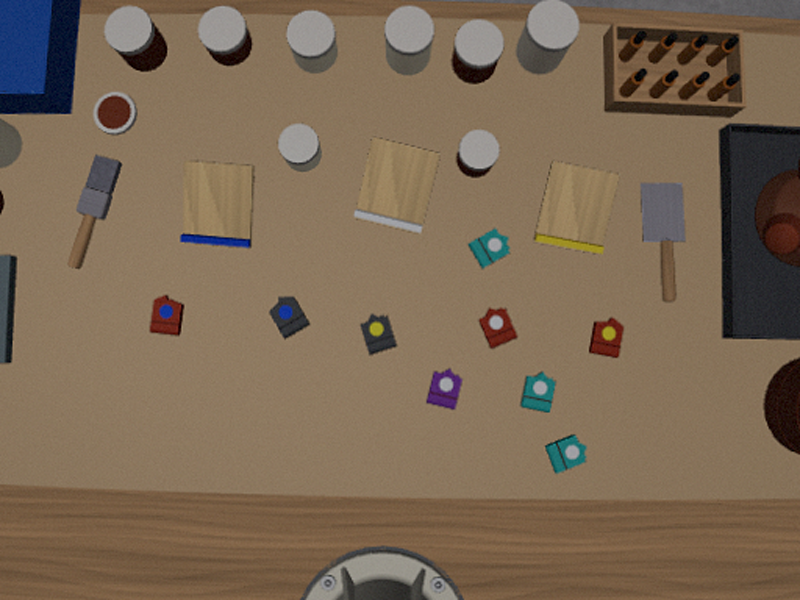

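View pics/scene0.png

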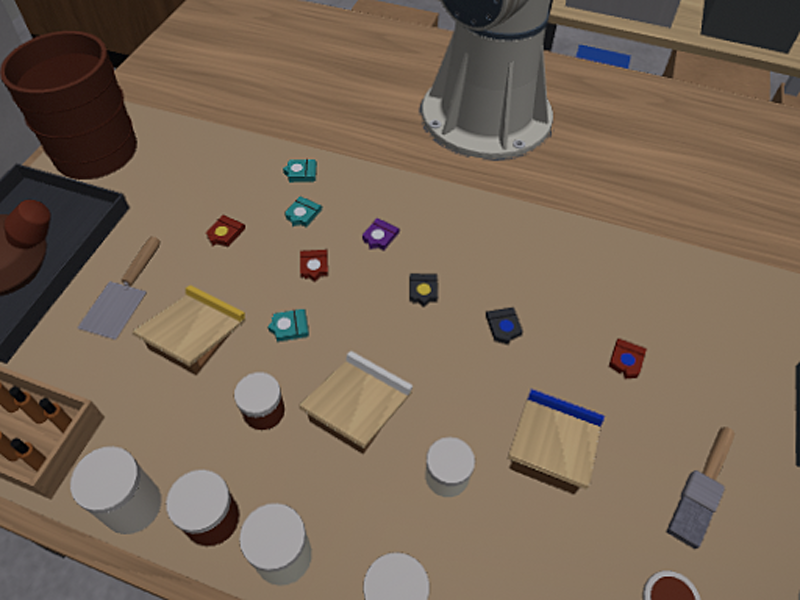

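The top view shows the red sherds at blue (166,314), white (496,326) and yellow (608,336). The cleats are at blue (216,240), white (389,222) and yellow (570,243). Five things share the white dot. Turquoise (490,247), (539,391), (567,453) and purple (445,388) are look-alikes. Only (496,326) is red, so it is the one meant.

```bash
cat > h.py <<'E'
import numpy as np, cv2, pickle
from scipy.spatial.transform import Rotation as Ro
from scipy.optimize import minimize
def K(c): return np.array([[c['fx'],0,c['cx']],[0,c['fy'],c['cy']],[0,0,1.]])
def rot(s): return Ro.from_quat(np.roll(s['tcp_rot'],-1))
def wrist(s,c):
    T=np.eye(4);T[:3,:3]=rot(s).as_matrix();T[:3,3]=s['eef_pos']
    W=np.linalg.inv(T@np.array(c['tool_from_camera']));c=dict(c);c['R']=W[:3,:3];c['t']=W[:3,3];return c
def proj(c,X): return cv2.projectPoints(np.asarray(X,float).reshape(-1,3),cv2.Rodrigues(np.array(c['R']))[0],np.array(c['t'],float),K(c),np.array(c['D'],float))[0][:,0]
def ray(c,p,z):
    u=cv2.undistortPoints(np.array([[p]],float),K(c),np.array(c['D'],float))[0,0]
    o=-c['R'].T@c['t'];d=c['R'].T@np.r_[u,1];return o+d*(z-o[2])/d[2]
E
python3 - <<'E'
from h import *
c=pickle.load(open('top.pkl','rb'));f=.64
for n,p,q in[('rb',(166,314),(166,296)),('rw',(496,326),(491,309)),('ry',(608,336),(610,319))]:
    a=ray(c,np.array(p)*f,.014);b=ray(c,np.array(q)*f,.014);print(n,a.round(3),np.degrees(np.arctan2(*(b-a)[1::-1])).round())
for n,p,q in[('blue',(181,236),(250,241)),('white',(356,213),(422,228)),('yel',(537,237),(604,248))]:
    a=ray(c,np.array(p)*f,.02);b=ray(c,np.array(q)*f,.02);print(n,((a+b)/2).round(3),np.linalg.norm(a-b).round(3),np.degrees(np.arctan2((b-a)[0],-(b-a)[1])).round(1))
for n,p in [('jarclear',(299,143)),('jarpig',(479,150)),('teal',(490,247)),('gb',(286,315)),('gy',(377,332))]: print(n,ray(c,np.array(p)*f,.058 if n[0]=='j' else .014).round(3))
from bench import *
s=state();w=camera('wrist');print(np.array(w['tool_from_camera']).round(4),w['fx'],rot(s).as_matrix().round(3))
i=cv2.imread('pics/top0.png')[280:370,450:650];cv2.imwrite('pics/crop.png',cv2.resize(i,None,fx=4,fy=4,interpolation=cv2.INTER_CUBIC))
E
```

```text
rb [0.459 0.323 0.014] 2.0
rw [ 0.452 -0.156  0.014] 17.0
ry [ 0.44  -0.321  0.014] -7.0
blue [0.57  0.253 0.02 ] 0.101 -3.1
white [0.601 0.002 0.02 ] 0.098 -11.7
yel [ 0.575 -0.264  0.02 ] 0.1 -7.8
jarclear [0.702 0.131 0.058]
jarpig [ 0.698 -0.123  0.058]
teal [ 0.567 -0.146  0.014]
gb [0.461 0.148 0.014]
gy [0.439 0.016 0.014]
[[-3.000e-04 -9.714e-01 -2.373e-01  6.580e-02]
 [ 1.000e+00 -3.000e-04 -2.000e-04  8.000e-04]
 [ 1.000e-04 -2.373e-01  9.714e-01 -1.480e-01]
 [ 0.000e+00  0.000e+00  0.000e+00  1.000e+00]] 326.66930125782136 [[-0.934  0.357 -0.   ]
 [ 0.357  0.934 -0.001]
 [-0.    -0.001 -1.   ]]
```

View pics/crop.png

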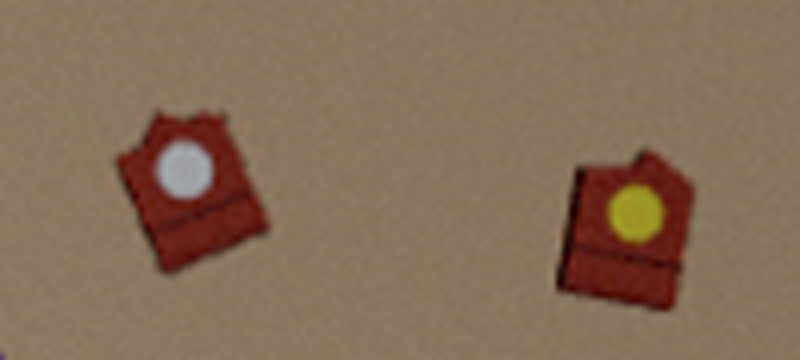

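The crop shows the red white-dot sherd (crop (195,190)) and the red yellow-dot sherd (crop (628,230)). Both rims face the robot, and both are the ones meant.

```bash
cat >> h.py <<'E'
def down(yaw,tilt=0):  # tool x towards robot side (yaw of object's x, deg), tool z = -object z, board rising tilt
    o=Ro.from_euler('z',yaw,degrees=True)*Ro.from_euler('y',-tilt,degrees=True)
    return o*Ro.from_matrix(np.diag([-1.,1,-1]))
def plan(s,p,R,n=None):  # n equal rows from state s to pose p,R
    r0=rot(s);rv=(r0.inv()*R).as_rotvec();d=r0.inv().apply(np.array(p)-s['eef_pos'])
    n=n or int(max(np.ceil(np.linalg.norm(d)/.045),np.ceil(np.degrees(np.linalg.norm(rv))/8),1))
    M=sum(Ro.from_rotvec(rv*k/n).as_matrix() for k in range(n))
    return n,np.r_[np.linalg.solve(M,d)/.4,rv/n/np.radians(45)].round(3).tolist()
def wst():
    from bench import state,camera
    s=state();c=camera('wrist');return s,wrist(s,c)
E
python3 - <<'E'
from h import *
from bench import *
s=state();print(plan(s,[.457,.323,.12],down(2)))
E
```

```text
(9, [-0.078, -0.059, 0.032, -0.0, -0.0, -0.057])
```

Request:
jog_arm(motion=[[-0.078,-0.059,0.032,0,0,-0.057],[-0.078,-0.059,0.032,0,0,-0.057],[-0.078,-0.059,0.032,0,0,-0.057],[-0.078,-0.059,0.032,0,0,-0.057],[-0.078,-0.059,0.032,0,0,-0.057],[-0.078,-0.059,0.032,0,0,-0.057],[-0.078,-0.059,0.032,0,0,-0.057],[-0.078,-0.059,0.032,0,0,-0.057],[-0.078,-0.059,0.032,0,0,-0.057],[0,0,0,0,0,0]], gripper=0, force=20)

```text
t: 1.15
eef_pos: [0.4603, 0.322, 0.1198]
tcp_rot: [-0.0, -0.018, 1.0, -0.001]
contact_force: [-0.9, 0.4, -0.5]
width: 0.998
gripper_force: 0.0
```

Run:
```python
from h import *
s,c=wst();pickle.dump((s,c),open('w1.pkl','wb'));print(s['eef_pos'],s['t'])
cv2.imwrite('pics/w1.png',cv2.resize(c['img'][:,:,::-1],(800,600),interpolation=cv2.INTER_CUBIC))
```

```text
[0.46027611 0.32203478 0.11977297] 1.15
```

View pics/w1.png

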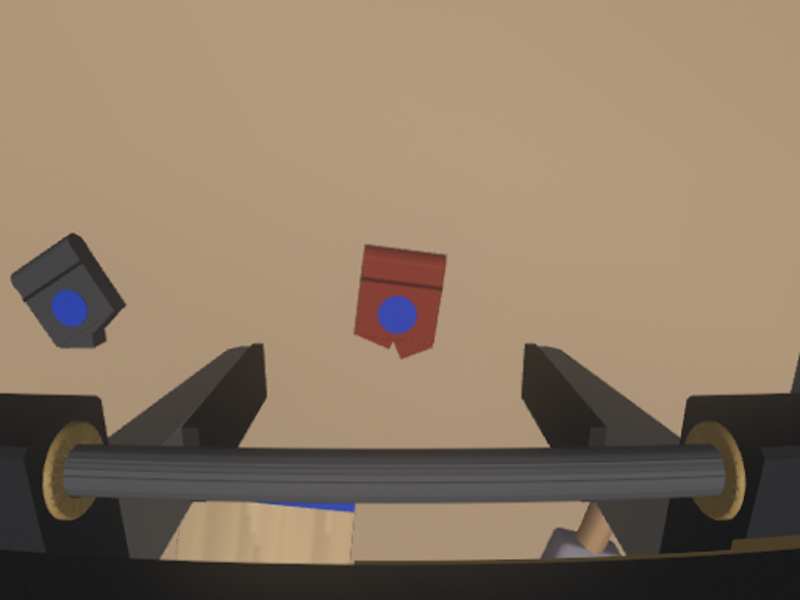

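The wrist view shows the red blue-dot sherd at (400,298), with its rim (365..446, about 250) upward in the picture, towards the robot. The fingers are lower down, at (245,380) and (545,380). The grey sherd at (70,292) is clear of them.

```bash
cat >> h.py <<'E'
def sherd(c,p,yaw,deg=True):
    im=cv2.resize(c['img'],None,fx=4,fy=4,interpolation=cv2.INTER_CUBIC).astype(float);S=im.sum(2)+1
    m=((im[:,:,0]/S>.47)&(im[:,:,2]/S<.28)).astype(np.uint8)
    cs=[k for k in cv2.findContours(m,cv2.RETR_EXTERNAL,cv2.CHAIN_APPROX_NONE)[0] if cv2.contourArea(k)>3000]
    uv=proj(c,[*p[:2],.014])[0]*4
    k=min(cs,key=lambda k:np.linalg.norm(k[:,0].mean(0)-uv));m[:]=0;cv2.drawContours(m,[k],-1,1,-1)
    p=np.array([*p[:2],0.]);yaw=np.radians(yaw)
    def samp(X):
        R=Ro.from_euler('z',yaw);q=(proj(c,R.apply(X)+p)*4+1.5).round().astype(int);return m[q[:,1].clip(0,m.shape[0]-1),q[:,0].clip(0,m.shape[1]-1)].astype(float)
    for it in range(6):
        xs=np.arange(-.020,.0131,.003);ys=np.arange(-.045,.0451,.0002)
        V=samp(np.array([[x,y,.012] for x in xs for y in ys])).reshape(len(xs),-1)
        cy=(V*ys).sum(1)/V.sum(1).clip(1);a,b=np.polyfit(xs,cy,1);w=np.median(V.sum(1))*.0002
        x2=np.arange(-.06,0.0001,.0002);y2=np.arange(-.015,.0151,.005)
        U=samp(np.array([[x,y+b,.007] for y in y2 for x in x2])).reshape(len(y2),-1)
        e=-U.sum(1)*.0002;ex=np.median(e)+.030
        p+=Ro.from_euler('z',yaw).apply([ex,b,0]);yaw+=np.arctan(a)
    return p[:2],np.degrees(yaw),w,np.degrees(np.polyfit(y2,e,1)[0])
E
python3 - <<'E'
from h import *
s,c=pickle.load(open('w1.pkl','rb'));r=sherd(c,[.459,.323],8);print(r)
t=pickle.load(open('top.pkl','rb'));
for p,y in(([.459,.323],8),([.452,-.156],22),([.44,-.321],-9)):
    try: print(sherd(t,p,y))
    except Exception as e: print(e)
p,y=r[:2];n=plan(s,[*p,.040],down(y));print(n)
E
```

```text
(array([0.46010528, 0.32451349]), np.float64(-5.493749785337271), np.float64(0.0414), np.float64(-0.08185111359017538))
(array([0.4608771 , 0.32264903]), np.float64(-5.7204327032560975), np.float64(0.0448), np.float64(-0.1637022271802982))
(array([ 0.45533904, -0.15574464]), np.float64(24.635992606099688), np.float64(0.0424), np.float64(0.9822133630813459))
(array([ 0.44270673, -0.31925252]), np.float64(-10.168441610219835), np.float64(0.0444), np.float64(0.0818511135900702))
(2, [0.0, 0.003, 0.1, -0.001, -0.001, 0.084])
```

Request:
jog_arm(motion=[[0,0.002,0.05,0,0,0.042],[0,0.002,0.05,0,0,0.042],[0,0.002,0.05,0,0,0.042],[0,0,0.05,0,0,0.042],[0,0,0.02,0,0,0],[0,0,0.02,0,0,0],[0,0,0,0,0,0]])

```text
t: 1.9
eef_pos: [0.4576, 0.3277, 0.0251]
tcp_rot: [-0.0, 0.046, 0.999, -0.0]
contact_force: [-1.3, 0.1, 0.8]
width: 0.998
gripper_force: 0.0
```

Run:
```python
from h import *
from bench import *
s=state();print(s['eef_pos'],rot(s).as_matrix().round(3).tolist(),plan(s,[.4601,.3245,.0235],down(-5.5),1))
```

```text
[0.45759378 0.32767787 0.02508642] [[-0.996, 0.093, -0.001], [0.093, 0.996, -0.0], [0.001, -0.0, -1.0]] (1, [-0.007, -0.007, 0.004, -0.001, -0.001, 0.004])
```

Request:
jog_arm(motion=[[-0.007,-0.007,0.004,0,0,0.003],[0,0,0,0,0,0],[0,0,0,0,0,0]])

```text
t: 2.2
eef_pos: [0.4611, 0.3244, 0.0244]
tcp_rot: [0.0, 0.048, 0.999, 0.0]
contact_force: [-0.1, 0.4, -0.2]
width: 1.001
gripper_force: 0.0
```

Request:
jog_arm(motion=[[0,0,0,0,0,0],[0,0,0,0,0,0],[0,0,0,0,0,0],[0,0,0,0,0,0],[0,0,0,0,0,0],[0,0,0,0,0,0],[0,0,0,0,0,0],[0,0,0,0,0,0]], gripper=255, force=20)

```text
t: 3.0
eef_pos: [0.4607, 0.3244, 0.0238]
tcp_rot: [-0.0, 0.048, 0.999, -0.0]
contact_force: [-0.4, -0.4, -0.6]
width: 0.457
gripper_force: 20.0
```

Request:
jog_arm(motion=[[0,0,-0.05,0,0,0],[0,0,-0.1,0,0,0],[0,0,-0.1,0,0,0],[0,0,-0.1,0,0,0],[0,0,0,0,0,0]])

```text
t: 3.5
eef_pos: [0.4633, 0.3262, 0.1691]
tcp_rot: [0.003, 0.048, 0.999, 0.003]
contact_force: [0.2, 1.1, -0.4]
width: 0.453
gripper_force: 20.0
```

Run:
```python
from h import *
from bench import *
s=state();print(s['eef_pos'],s['width'],plan(s,[.635,.253,.18],down(-3),6))
```

```text
[0.46326149 0.32621552 0.16905081] 0.45274330446760713 (6, [-0.074, -0.025, -0.004, 0.001, 0.001, -0.009])
```

Request:
jog_arm(motion=[[-0.074,-0.025,-0.004,0,0,-0.009],[-0.074,-0.025,-0.004,0,0,-0.009],[-0.074,-0.025,-0.004,0,0,-0.009],[-0.074,-0.025,-0.004,0,0,-0.009],[-0.074,-0.025,-0.004,0,0,-0.009],[-0.074,-0.025,-0.004,0,0,-0.009],[0,0,0,0,0,0],[0,0,0,0,0,0],[0,0,0,0,0,0]])

```text
t: 4.4
eef_pos: [0.6316, 0.2508, 0.1724]
tcp_rot: [-0.001, 0.027, 1.0, -0.0]
contact_force: [-0.0, 0.9, -1.1]
width: 0.452
gripper_force: 20.0
```

Run:
```python
from h import *
s,c=wst();pickle.dump((s,c),open('w2.pkl','wb'));print(s['eef_pos'],s['t'])
cv2.imwrite('pics/w2.png',cv2.resize(c['img'][:,:,::-1],(800,600),interpolation=cv2.INTER_CUBIC))
```

```text
[0.63163442 0.25077782 0.17237839] 4.4
```

View pics/w2.png

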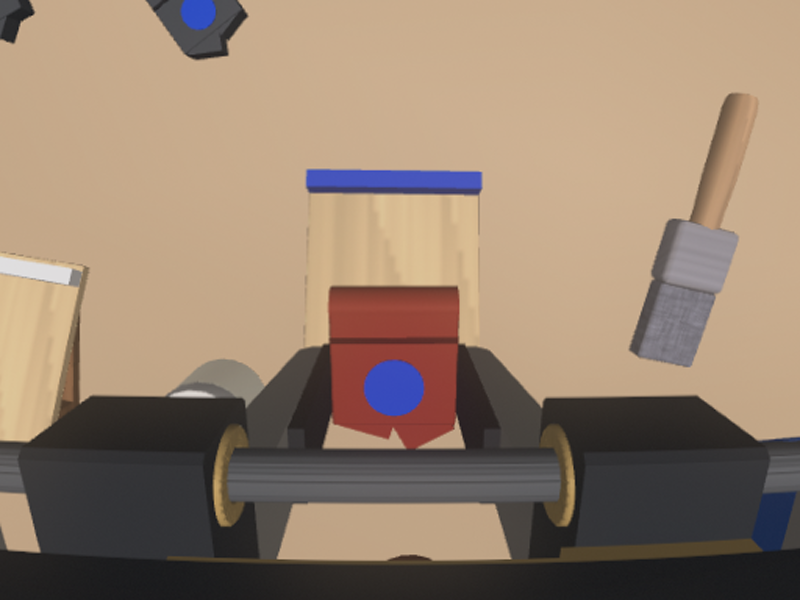

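The wrist view shows the blue cleat whole, from (306,171) to (482,190). The held sherd sits square in the jaws with its rim line at y≈290 and dot at (394,388).

```bash
cat >> h.py <<'E'
def seatfit(c,col,p,yaw):
    im=cv2.resize(c['img'],None,fx=4,fy=4,interpolation=cv2.INTER_CUBIC).astype(float);S=im.sum(2)+1;r,g,b=[im[:,:,i]/S for i in range(3)]
    m={'blue':b>.45,'yellow':(b<.19)&(g>.36),'white':(b>.29)&(r<.38)&(S>float(np.percentile(S,50))*.75)}[col].astype(np.uint8)
    m=cv2.morphologyEx(m,cv2.MORPH_CLOSE,np.ones((7,7)))
    B=np.array([[x,y,z] for x in(-.01,0) for y in(-.05,.05) for z in(0,.012)])
    P=lambda v:proj(c,(Ro.from_euler('z',v[2],degrees=True)*Ro.from_euler('y',-20,degrees=True)).apply(B)+[v[0],v[1],.014])*4+1.5
    v0=np.array([*p,yaw]);u=P(v0).mean(0)
    cs=[k for k in cv2.findContours(m,cv2.RETR_EXTERNAL,cv2.CHAIN_APPROX_NONE)[0] if cv2.contourArea(k)>1500]
    k=min(cs,key=lambda k:np.linalg.norm(k[:,0].mean(0)-u));m[:]=0;cv2.drawContours(m,[k],-1,1,-1)
    def f(v):
        n=np.zeros_like(m);cv2.fillConvexPoly(n,cv2.convexHull((P(v)*16).round().astype(np.int32)),1,cv2.LINE_8,4)
        return 1-(n&m).sum()/(n|m).sum()
    o=minimize(f,v0,method='Nelder-Mead',options=dict(initial_simplex=v0+np.vstack([np.zeros(3),np.diag([.006,.006,3])]),xatol=1e-5,fatol=1e-5))
    return o.x.round(4),round(o.fun,3)
def goal(seat,yaw,off,lift=0,up=0):  # TCP pose placing held sherd; off = tool-frame sherd middle
    R=down(yaw,20);o=Ro.from_euler('z',yaw,degrees=True)*Ro.from_euler('y',-20,degrees=True)
    return np.r_[seat,.014]+o.apply([.030+up,0,.007+lift])-R.apply(off),R
E
python3 - <<'E'
from h import *
s,c=pickle.load(open('w2.pkl','rb'));t=pickle.load(open('top.pkl','rb'))
print(seatfit(c,'blue',[.568,.253],-3),seatfit(t,'blue',[.57,.253],-3),seatfit(t,'white',[.60,.002],-11.7),seatfit(t,'yellow',[.575,-.264],-7.8))
q=rot(s).apply([[.030,-.021,.0168],[.030,.021,.0168],[-.016,-.021,.0098],[-.016,.021,.0098]])+s['eef_pos'];print((proj(c,q)/.64).round())
E
```

```text
(array([ 0.5735,  0.2546, -3.0868]), np.float64(0.17)) (array([ 0.575 ,  0.2542, -3.6482]), np.float64(0.129)) (array([ 6.08400e-01,  2.40000e-03, -1.28175e+01]), np.float64(0.035)) (array([ 0.5818, -0.2621, -9.3431]), np.float64(0.054))
[[328. 289.]
 [455. 289.]
 [330. 425.]
 [453. 425.]]
```

```bash
sed -i "s/b>.45/b>.38/" h.py
python3 - <<'E'
from h import *
s,c=pickle.load(open('w2.pkl','rb'));t=pickle.load(open('top.pkl','rb'))
v,e=seatfit(c,'blue',[.572,.254],-3);print(v,e,seatfit(t,'blue',[.57,.253],-3))
B=np.array([[x,y,z] for x,y,z in((-.01,-.05,.012),(-.01,.05,.012),(0,-.05,.012),(0,.05,.012),(0,-.05,0),(0,.05,0))])
print((proj(c,(Ro.from_euler('z',v[2],degrees=True)*Ro.from_euler('y',-20,degrees=True)).apply(B)+[v[0],v[1],.014])/.64).round(1))
i=c['img'];print([i[y,250].tolist() for y in range(106,126)])
E
```

```text
[ 0.574   0.2543 -3.7713] 0.062 (array([ 0.5747,  0.2541, -3.8153]), np.float64(0.054))
[[305.8 168.3]
 [481.1 170.5]
 [305.1 185.1]
 [481.3 187.3]
 [308.5 192. ]
 [477.8 194.1]]
[[201, 174, 143], [202, 174, 143], [187, 164, 151], [84, 98, 181], [71, 85, 189], [71, 85, 189], [71, 86, 189], [71, 85, 189], [71, 86, 189], [71, 85, 189], [71, 85, 188], [71, 86, 188], [71, 85, 189], [68, 78, 165], [65, 64, 102], [65, 64, 102], [64, 63, 102], [95, 90, 109], [172, 151, 131], [215, 186, 145]]
```

```bash
cat > g.py <<'E'
import sys
from h import *
from bench import *
a=[float(x) for x in sys.argv[1:]] # sx sy yaw offx offz lift up [n]
s=state();p,R=goal(a[:2],a[2],[a[3],0,a[4]],a[5],a[6]);n=plan(s,p,R,int(a[7]) if len(a)>7 else None)
print('t',s['t'],'w',round(s['width'],3),'F',s['contact_force'].round(1),'err mm',((p-s['eef_pos'])*1e3).round(1),n)
E
python3 g.py .574 .2543 -3.8 .0006 .0168 .03 .003 6
```

```text
t 4.45 w 0.454 F [ 0.5  0.5 -0.4] err mm [-44.5   2.5 -96.7] (6, [0.024, -0.0, 0.037, 0.0, -0.074, 0.003])
```

Request:
jog_arm(motion=[[0.024,0,0.037,0,-0.074,0.003],[0.024,0,0.037,0,-0.074,0.003],[0.024,0,0.037,0,-0.074,0.003],[0.024,0,0.037,0,-0.074,0.003],[0.024,0,0.037,0,-0.074,0.003],[0.024,0,0.037,0,-0.074,0.003],[0,0,0,0,0,0],[0,0,0,0,0,0],[0,0,0,0,0,0]])

```text
t: 5.35
eef_pos: [0.5904, 0.254, 0.0791]
tcp_rot: [0.174, 0.033, 0.984, -0.004]
contact_force: [0.1, -0.3, -0.1]
width: 0.455
gripper_force: 20.0
```

```bash
python3 g.py .574 .2543 -3.8 .0006 .0168 .004 .003 4
```

```text
t 5.35 w 0.455 F [ 0.1 -0.3 -0.1] err mm [  5.6  -1.2 -27.5] (4, [0.003, -0.001, 0.017, 0.001, 0.0, -0.001])
```

Request:
jog_arm(motion=[[0.003,-0.001,0.017,0.001,0,-0.001],[0.003,-0.001,0.017,0.001,0,-0.001],[0.003,-0.001,0.017,0.001,0,-0.001],[0.003,-0.001,0.017,0.001,0,-0.001],[0,0,0,0,0,0],[0,0,0,0,0,0],[0,0,0,0,0,0]])

```text
t: 6.05
eef_pos: [0.5938, 0.2514, 0.0505]
tcp_rot: [0.173, 0.032, 0.984, -0.007]
contact_force: [0.5, 0.1, -1.5]
width: 0.454
gripper_force: 20.0
```

```bash
python3 g.py .574 .2543 -3.8 .0006 .0168 .0 .002 4
```

```text
t 6.05 w 0.454 F [ 0.5  0.1 -1.5] err mm [ 2.6  1.5 -2.9] (4, [-0.001, 0.001, 0.002, -0.0, -0.0, 0.0])
```

Request:
jog_arm(motion=[[-0.001,0.001,0.002,0,0,0],[-0.001,0.001,0.002,0,0,0],[0,0.001,0.002,0,0,0],[0,0,0.002,0,0,0],[0,0,0,0,0,0],[0,0,0,0,0,0]])

```text
t: 6.65
eef_pos: [0.5957, 0.2524, 0.0477]
tcp_rot: [0.173, 0.032, 0.984, -0.007]
contact_force: [1.1, 0.4, -1.1]
width: 0.454
gripper_force: 20.0
```

```bash
python3 g.py .574 .2543 -3.8 .0006 .0168 .0 .0 1
```

```text
t 6.65 w 0.454 F [ 1.1  0.4 -1.1] err mm [-1.1  0.5 -0.8] (1, [0.003, 0.001, 0.001, -0.002, -0.001, 0.001])
```

Request:
jog_arm(motion=[[0.001,0.001,0.002,0,0,0],[0.001,0,0.002,0,0,0],[0,0,0,0,0,0],[0,0,0,0,0,0]])

```text
t: 7.05
eef_pos: [0.5958, 0.2526, 0.0473]
tcp_rot: [0.174, 0.032, 0.984, -0.007]
contact_force: [-7.6, -2.9, 16.0]
width: 0.454
gripper_force: 20.0
```

Request:
jog_arm(motion=[[0,0,-0.001,0,0,0],[0.002,0,0,0,0,0],[0.002,0,0,0,0,0],[0,0,0,0,0,0]])

```text
t: 7.45
eef_pos: [0.5951, 0.2531, 0.0471]
tcp_rot: [0.174, 0.032, 0.984, -0.006]
contact_force: [-0.3, -2.7, 8.5]
width: 0.455
gripper_force: 20.0
```

```bash
python3 - <<'E'
from h import *
s,c=wst();pickle.dump((s,c),open('w3.pkl','wb'));print(s['eef_pos'],rot(s).inv().apply(s['contact_force']))
cv2.imwrite('pics/w3.png',cv2.resize(c['img'][:,:,::-1],(800,600),interpolation=cv2.INTER_CUBIC))
E
python3 g.py .574 .2543 -3.8 .0006 .0168 .0 .0 1
```

```text
[0.59506616 0.25313773 0.0470693 ] [-2.83981214 -2.76990099 -8.03893637]
t 7.5 w 0.455 F [-0.4 -2.5  8.5] err mm [-0.6 -0.2 -0.3] (1, [0.002, -0.001, 0.0, -0.001, 0.003, 0.001])
```

View pics/w3.png

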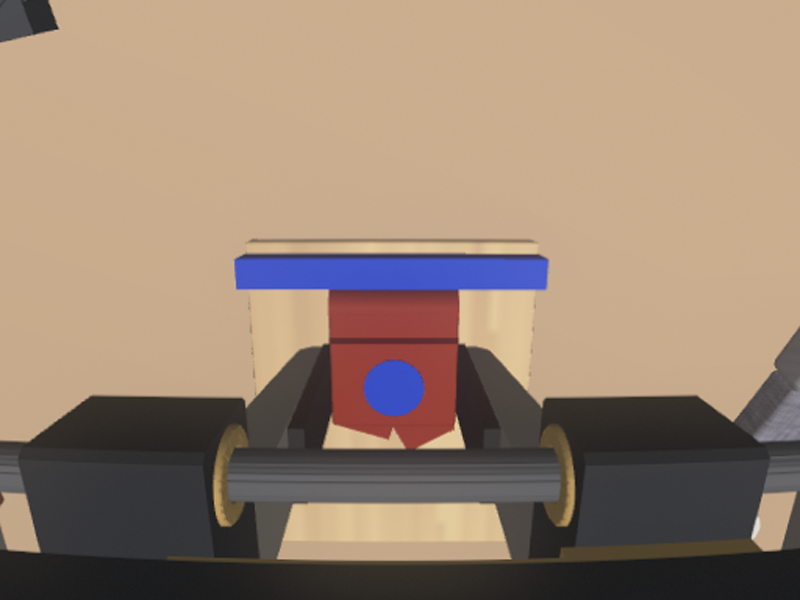

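The sherd lies square at the cleat: its middle is at x≈394 against the cleat's middle at 391, and its rim is at the cleat foot at y≈290. I'll nudge it into contact and release.

Request:
jog_arm(motion=[[0.003,0,0,0,0,0],[0.002,0,-0.001,0,0,0],[0,0,0,0,0,0]])

```text
t: 7.8
eef_pos: [0.5948, 0.2533, 0.0473]
tcp_rot: [0.176, 0.032, 0.984, -0.006]
contact_force: [9.9, -6.1, 2.2]
width: 0.455
gripper_force: 20.0
```

Run:
```python
from h import *
from bench import *
s=state();print(s['eef_pos'],rot(s).inv().apply(s['contact_force']))
```

```text
[0.59475639 0.25325879 0.04726663] [-10.42712932  -5.45605907   1.53906212]
```

Request:
jog_arm(motion=[[-0.001,-0.001,0.001,0,0,0],[0,0,0.001,0,0,0],[0,0,0,0,0,0]])

```text
t: 8.1
eef_pos: [0.595, 0.2532, 0.0471]
tcp_rot: [0.176, 0.032, 0.984, -0.006]
contact_force: [3.1, -3.8, 11.1]
width: 0.455
gripper_force: 20.0
```

Request:
jog_arm(motion=[[0,0,0,0,0,0],[0,0,0,0,0,0],[0,0,0,0,0,0],[0,0,-0.05,0,0,0],[0,0,-0.1,0,0,0],[0,0,-0.1,0,0,0],[0,0,-0.1,0,0,0],[0,0,0,0,0,0],[0,0,0,0,0,0]], gripper=80)

```text
t: 9.0
eef_pos: [0.5449, 0.2563, 0.177]
tcp_rot: [0.174, 0.032, 0.984, -0.006]
contact_force: [-0.0, -0.8, -1.3]
width: 0.69
gripper_force: 0.0
```

Run:
```python
from h import *
from bench import *
s,c=wst();print(s['eef_pos'])
cv2.imwrite('pics/w4.png',cv2.resize(c['img'][:,:,::-1],(800,600),interpolation=cv2.INTER_CUBIC))
t=camera('top');print(sherd(t,[.455,-.156],24),sherd(t,[.443,-.319],-10))
```

```text
[0.54485207 0.25634563 0.17703218]
(array([ 0.4553526 , -0.15580946]), np.float64(24.77458462925443), np.float64(0.0425), np.float64(0.9003622494912532)) (array([ 0.44274147, -0.31931478]), np.float64(-10.080133714800251), np.float64(0.0444), np.float64(0.0818511135900702))
```

View pics/w4.png

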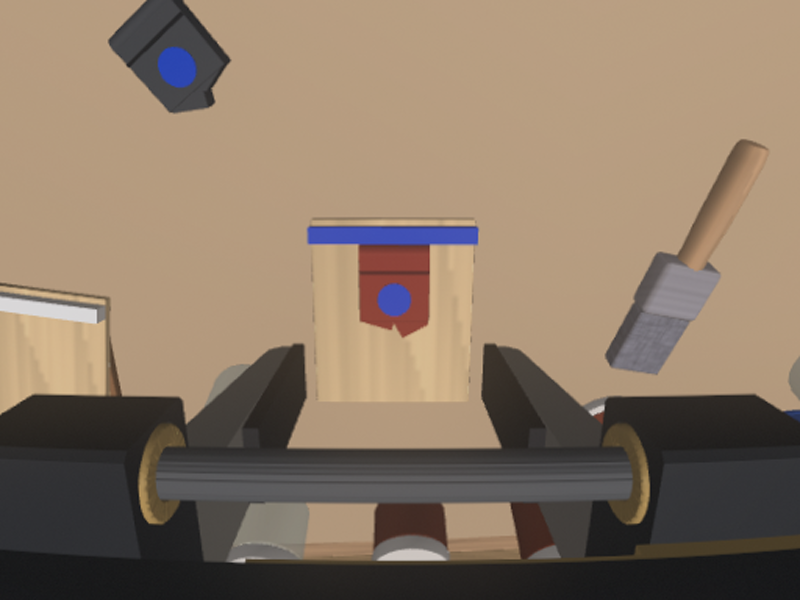

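Blue is seated: rim at the cleat (395,245), centred between the cleat ends at 308 and 478. White is next.

Run:
```python
from h import *
from bench import *
s=state();print(plan(s,[.4554,-.1558,.13],down(24.6),16))
```

```text
(16, [0.026, -0.061, 0.003, -0.007, 0.027, -0.039])
```

Request:
jog_arm(motion=[[0.026,-0.061,0.003,-0.007,0.027,-0.039],[0.026,-0.061,0.003,-0.007,0.027,-0.039],[0.026,-0.061,0.003,-0.007,0.027,-0.039],[0.026,-0.061,0.003,-0.007,0.027,-0.039],[0.026,-0.061,0.003,-0.007,0.027,-0.039],[0.026,-0.061,0.003,-0.007,0.027,-0.039],[0.026,-0.061,0.003,-0.007,0.027,-0.039],[0.026,-0.061,0.003,-0.007,0.027,-0.039]], gripper=0)

```text
t: 9.9
eef_pos: [0.4747, 0.0564, 0.1457]
tcp_rot: [0.086, -0.092, 0.992, -0.003]
contact_force: [-0.1, 0.2, 0.7]
width: 1.003
gripper_force: 0.0
```

Request:
jog_arm(motion=[[0.026,-0.061,0.003,-0.007,0.027,-0.039],[0.026,-0.061,0.003,-0.007,0.027,-0.039],[0.026,-0.061,0.003,-0.007,0.027,-0.039],[0.026,-0.061,0.003,-0.007,0.027,-0.039],[0.026,-0.061,0.003,-0.007,0.027,-0.039],[0.026,-0.061,0.003,-0.007,0.027,-0.039],[0.026,-0.061,0.003,-0.007,0.027,-0.039],[0.026,-0.061,0.003,-0.007,0.027,-0.039],[0,0,0,0,0,0],[0,0,0,0,0,0]])

```text
t: 10.9
eef_pos: [0.4529, -0.1526, 0.1316]
tcp_rot: [-0.0, -0.212, 0.977, 0.001]
contact_force: [-0.1, 0.6, 0.0]
width: 1.002
gripper_force: 0.0
```

Request:
jog_arm(motion=[[0,0,0,0,0,0],[0,0,0,0,0,0]])

```text
t: 11.1
eef_pos: [0.4533, -0.1517, 0.1326]
tcp_rot: [0.001, -0.213, 0.977, 0.0]
contact_force: [-0.6, 0.4, 0.2]
width: 1.002
gripper_force: 0.0
```

Run:
```python
from h import *
s,c=wst();p,y,w,e=sherd(c,[.4554,-.1558],24.6);print(s['eef_pos'],rot(s).as_matrix().round(3).tolist(),p,y,w,e,plan(s,[*p,.0235],down(y),5))
```

```text
[ 0.45332152 -0.15172475  0.13264953] [[-0.909, -0.417, 0.001], [-0.417, 0.909, 0.001], [-0.001, 0.0, -1.0]] [ 0.45507382 -0.15604868] 24.21269300508867 0.0414 0.40925556795054635 (5, [0.0, -0.002, 0.055, 0.0, 0.0, 0.002])
```

Request:
jog_arm(motion=[[0,-0.002,0.055,0,0,0.002],[0,-0.002,0.055,0,0,0.002],[0,-0.002,0.055,0,0,0.002],[0,-0.002,0.055,0,0,0.002],[0,-0.002,0.047,0,0,0.002],[0,0,0,0,0,0],[0,0,0,0,0,0],[0,0,0,0,0,0]])

```text
t: 11.95
eef_pos: [0.4562, -0.1561, 0.0272]
tcp_rot: [0.001, -0.21, 0.978, -0.0]
contact_force: [0.3, -0.0, 0.2]
width: 0.999
gripper_force: 0.0
```

Run:
```python
from h import *
from bench import *
s=state();print(s['contact_force'],plan(s,[.4551,-.1560,.0235],down(24.3),1))
```

```text
[ 0.31671749 -0.0363983   0.1839759 ] (1, [0.002, 0.001, 0.009, -0.002, 0.003, -0.002])
```

Request:
jog_arm(motion=[[0.002,0.001,0.008,-0.001,0.002,-0.001],[0,0,0,0,0,0],[0,0,0,0,0,0]])

```text
t: 12.25
eef_pos: [0.4548, -0.1562, 0.0234]
tcp_rot: [0.0, -0.21, 0.978, 0.0]
contact_force: [0.3, -0.1, 0.8]
width: 0.996
gripper_force: 0.0
```

Request:
jog_arm(motion=[[0,0,0,0,0,0],[0,0,0,0,0,0],[0,0,0,0,0,0],[0,0,0,0,0,0],[0,0,0,0,0,0],[0,0,0,0,0,0],[0,0,0,0,0,0],[0,0,0,0,0,0]], gripper=255)

```text
t: 13.05
eef_pos: [0.4546, -0.1561, 0.023]
tcp_rot: [0.0, -0.21, 0.978, 0.0]
contact_force: [1.3, -0.5, 0.4]
width: 0.455
gripper_force: 20.0
```

Request:
jog_arm(motion=[[0,0,-0.05,0,0,0],[0,0,-0.1,0,0,0],[0,0,-0.1,0,0,0],[0,0,-0.1,0,0,0],[0,0,-0.03,0,0,0],[0,0,0,0,0,0]])

```text
t: 13.65
eef_pos: [0.4557, -0.1566, 0.1766]
tcp_rot: [0.002, -0.21, 0.978, -0.001]
contact_force: [0.4, 0.6, -1.6]
width: 0.452
gripper_force: 20.0
```

Run:
```python
from h import *
from bench import *
s=state();print(s['width'],plan(s,[.672,.005,.18],down(-12.8),9))
```

```text
0.4519622039875006 (9, [-0.067, 0.037, -0.001, -0.0, 0.001, 0.091])
```

Request:
jog_arm(motion=[[-0.067,0.037,-0.001,0,0,0.091],[-0.067,0.037,-0.001,0,0,0.091],[-0.067,0.037,-0.001,0,0,0.091],[-0.067,0.037,-0.001,0,0,0.091],[-0.067,0.037,-0.001,0,0,0.091],[-0.067,0.037,-0.001,0,0,0.091],[-0.067,0.037,-0.001,0,0,0.091],[-0.067,0.037,-0.001,0,0,0.091],[-0.067,0.037,-0.001,0,0,0.091],[0,0,0,0,0,0]])

```text
t: 14.65
eef_pos: [0.6736, 0.0072, 0.1756]
tcp_rot: [-0.001, 0.11, 0.994, 0.0]
contact_force: [1.1, -0.1, -1.0]
width: 0.456
gripper_force: 20.0
```

Request:
jog_arm(motion=[[0,0,0,0,0,0],[0,0,0,0,0,0],[0,0,0,0,0,0]])

```text
t: 14.95
eef_pos: [0.6705, 0.0054, 0.178]
tcp_rot: [-0.001, 0.11, 0.994, 0.0]
contact_force: [-0.2, 0.1, -0.5]
width: 0.456
gripper_force: 20.0
```

```bash
python3 - <<'E'
from h import *
s,c=wst();print(s['eef_pos'],seatfit(c,'white',[.6084,.0024],-12.8))
cv2.imwrite('pics/w5.png',cv2.resize(c['img'][:,:,::-1],(800,600),interpolation=cv2.INTER_CUBIC))
E
python3 g.py .608 .0025 -12.8 -.0005 .016 .03 .003 6
```

```text
[0.67051132 0.00539074 0.17798318] (array([ 6.08000e-01,  3.00000e-03, -1.25708e+01]), np.float64(0.011))
t 15.0 w 0.455 F [-0.4  0.2 -0.9] err mm [ -50.7   -5.6 -103.5] (6, [0.026, -0.007, 0.04, 0.0, -0.074, 0.001])
```

View pics/w5.png

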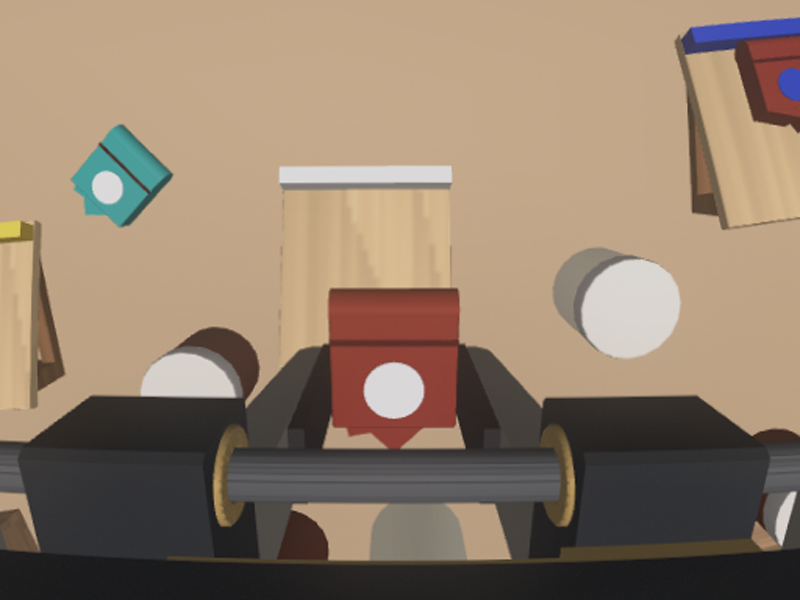

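The white cleat is clear, from (280,168) to (451,188), and the white-dot sherd is held square. The jars at (192,380) and (630,305) are to either side of the path.

Request:
jog_arm(motion=[[0.026,-0.007,0.04,0,-0.074,0.001],[0.026,-0.007,0.04,0,-0.074,0.001],[0.026,-0.007,0.04,0,-0.074,0.001],[0.026,-0.007,0.04,0,-0.074,0.001],[0.026,-0.007,0.04,0,-0.074,0.001],[0.026,-0.007,0.04,0,-0.074,0.001],[0,0,0,0,0,0],[0,0,0,0,0,0],[0,0,0,0,0,0]])

```text
t: 15.9
eef_pos: [0.6235, -0.0001, 0.0769]
tcp_rot: [0.173, 0.111, 0.978, -0.019]
contact_force: [-0.1, -0.2, -0.1]
width: 0.452
gripper_force: 20.0
```

```bash
python3 g.py .608 .003 -12.7 -.0005 .016 .004 .003 4
```

```text
t 15.9 w 0.452 F [-0.1 -0.2 -0.1] err mm [  5.3  -1.6 -26.4] (4, [0.002, -0.0, 0.017, 0.0, 0.0, -0.001])
```

Request:
jog_arm(motion=[[0.002,0,0.017,0,0,-0.001],[0.002,0,0.017,0,0,-0.001],[0.002,0,0.017,0,0,-0.001],[0.002,0,0.017,0,0,0],[0,0,0,0,0,0],[0,0,0,0,0,0],[0,0,0,0,0,0]])

```text
t: 16.6
eef_pos: [0.6278, -0.0013, 0.0486]
tcp_rot: [0.172, 0.11, 0.979, -0.019]
contact_force: [1.1, -0.2, -1.1]
width: 0.456
gripper_force: 20.0
```

```bash
python3 g.py .608 .003 -12.7 -.0005 .016 .0 .002 3
```

```text
t 16.6 w 0.456 F [ 1.1 -0.2 -1.1] err mm [ 1.4 -0.5 -2.2] (3, [-0.001, -0.0, 0.002, -0.0, -0.0, -0.001])
```

Request:
jog_arm(motion=[[0,0,0.002,0,0,0],[0,0,0.002,0,0,0],[0,0,0.002,0,0,0],[0,0,0.001,0,0,0],[0,0,0,0,0,0],[0,0,0,0,0,0]])

```text
t: 17.2
eef_pos: [0.6286, -0.0015, 0.0463]
tcp_rot: [0.173, 0.11, 0.979, -0.019]
contact_force: [-1.0, 0.5, 6.4]
width: 0.453
gripper_force: 20.0
```

```bash
python3 g.py .608 .003 -12.7 -.0005 .016 .0 .0 1
```

```text
t 17.2 w 0.453 F [-1.   0.5  6.4] err mm [-1.3  0.2 -0.6] (1, [0.003, -0.0, 0.0, -0.0, -0.0, -0.002])
```

Light contact with the board (6 N). Slide to the cleat.

Request:
jog_arm(motion=[[0.002,0,0,0,0,0],[0.002,0,0,0,0,0],[0.002,0,0,0,0,0],[0,0,0,0,0,0]])

```text
t: 17.6
eef_pos: [0.6285, -0.0014, 0.0463]
tcp_rot: [0.174, 0.109, 0.978, -0.019]
contact_force: [5.5, -5.4, 3.0]
width: 0.458
gripper_force: 20.0
```

```bash
python3 g.py .608 .003 -12.7 -.0005 .016 .0 .0 1;python3 - <<'E'
from h import *
from bench import *
s=state();print(rot(s).inv().apply(s['contact_force']))
E
```

```text
t 17.6 w 0.458 F [ 5.5 -5.4  3. ] err mm [-1.1 -0.  -0.6] (1, [0.003, -0.001, 0.0, 0.001, 0.004, -0.002])
[-7.21113315 -4.05498185 -0.59686436]
```

Request:
jog_arm(motion=[[-0.001,0,0.001,0,0,0],[0,0,0.001,0,0,0],[0,0,0,0,0,0]])

```text
t: 17.9
eef_pos: [0.6285, -0.0014, 0.0462]
tcp_rot: [0.174, 0.11, 0.978, -0.019]
contact_force: [-2.8, -2.8, 14.7]
width: 0.451
gripper_force: 20.0
```

Request:
jog_arm(motion=[[0,0,0,0,0,0],[0,0,0,0,0,0],[0,0,0,0,0,0],[0,0,-0.05,0,0,0],[0,0,-0.1,0,0,0],[0,0,-0.1,0,0,0],[0,0,-0.1,0,0,0],[0,0,0,0,0,0],[0,0,0,0,0,0]], gripper=80)

```text
t: 18.8
eef_pos: [0.5803, 0.0095, 0.1765]
tcp_rot: [0.173, 0.11, 0.979, -0.019]
contact_force: [1.0, 0.3, -0.6]
width: 0.689
gripper_force: 0.0
```

Run:
```python
from h import *
from bench import *
s,c=wst();print(s['eef_pos'])
cv2.imwrite('pics/w6.png',cv2.resize(c['img'][:,:,::-1],(800,600),interpolation=cv2.INTER_CUBIC))
print(plan(s,[.4427,-.3193,.13],down(-10.1),10))
```

```text
[0.58032451 0.00948368 0.17653164]
(10, [0.019, -0.087, 0.008, -0.001, 0.045, -0.006])
```

View pics/w6.png

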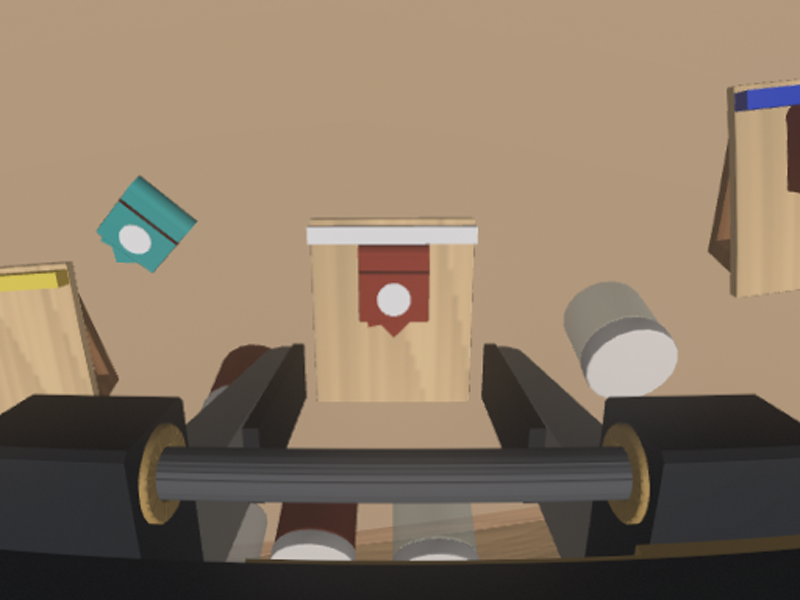

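White is seated: sherd middle x≈394 against the cleat's ends at 307 and 477, with the rim at the cleat. Yellow is next.

Request:
jog_arm(motion=[[0.019,-0.087,0.008,-0.001,0.045,-0.006],[0.019,-0.087,0.008,-0.001,0.045,-0.006],[0.019,-0.087,0.008,-0.001,0.045,-0.006],[0.019,-0.087,0.008,-0.001,0.045,-0.006],[0.019,-0.087,0.008,-0.001,0.045,-0.006],[0.019,-0.087,0.008,-0.001,0.045,-0.006],[0.019,-0.087,0.008,-0.001,0.045,-0.006],[0.019,-0.087,0.008,-0.001,0.045,-0.006],[0.019,-0.087,0.008,-0.001,0.045,-0.006],[0.019,-0.087,0.008,-0.001,0.045,-0.006]], gripper=0)

```text
t: 19.85
eef_pos: [0.4422, -0.319, 0.1285]
tcp_rot: [-0.005, 0.088, 0.996, 0.001]
contact_force: [0.1, 1.5, -0.2]
width: 1.002
gripper_force: 0.0
```

Request:
jog_arm(motion=[[0,0,0,0,0,0],[0,0,0,0,0,0],[0,0,0,0,0,0]])

```text
t: 20.15
eef_pos: [0.4434, -0.3169, 0.1297]
tcp_rot: [-0.003, 0.088, 0.996, 0.001]
contact_force: [0.4, 0.5, -0.9]
width: 0.999
gripper_force: 0.0
```

Run:
```python
from h import *
s,c=wst();p,y,w,e=sherd(c,[.4427,-.3193],-10);print(s['eef_pos'],p,y,w,e,plan(s,[*p,.0255],down(y),5))
```

```text
[ 0.4434454  -0.31687815  0.12971975] [ 0.44250059 -0.32043092] -9.973288744861199 0.0414 0.40925556795053136 (5, [-0.0, -0.002, 0.052, 0.0, -0.002, -0.0])
```

Request:
jog_arm(motion=[[0,-0.002,0.052,0,-0.002,0],[0,-0.002,0.052,0,-0.002,0],[0,-0.002,0.052,0,-0.002,0],[0,-0.002,0.052,0,-0.002,0],[0,-0.001,0.05,0,-0.002,0],[0,0,0,0,0,0],[0,0,0,0,0,0],[0,0,0,0,0,0]])

```text
t: 21.0
eef_pos: [0.4438, -0.3215, 0.0288]
tcp_rot: [0.002, 0.087, 0.996, -0.0]
contact_force: [0.6, 0.2, 1.8]
width: 1.004
gripper_force: 0.0
```

Run:
```python
from h import *
from bench import *
s=state();print(plan(s,[.4425,-.3204,.0235],down(-10),1))
```

```text
(1, [0.004, 0.002, 0.013, -0.001, 0.005, -0.0])
```

Request:
jog_arm(motion=[[0.004,0.002,0.011,0,0.004,0],[0,0,0,0,0,0],[0,0,0,0,0,0],[0,0,0,0,0,0]])

```text
t: 21.4
eef_pos: [0.4417, -0.3206, 0.0235]
tcp_rot: [0.0, 0.088, 0.996, -0.0]
contact_force: [-0.1, -0.1, -0.7]
width: 1.001
gripper_force: 0.0
```

Request:
jog_arm(motion=[[0,0,0,0,0,0],[0,0,0,0,0,0],[0,0,0,0,0,0],[0,0,0,0,0,0],[0,0,0,0,0,0],[0,0,0,0,0,0],[0,0,0,0,0,0],[0,0,0,0,0,0]], gripper=255)

```text
t: 22.2
eef_pos: [0.4416, -0.3205, 0.0233]
tcp_rot: [-0.0, 0.088, 0.996, 0.0]
contact_force: [0.8, 1.0, 0.5]
width: 0.454
gripper_force: 20.0
```

Request:
jog_arm(motion=[[0,0,-0.05,0,0,0],[0,0,-0.1,0,0,0],[0,0,-0.1,0,0,0],[0,0,-0.1,0,0,0],[0,0,-0.03,0,0,0],[0,0,0,0,0,0]])

```text
t: 22.8
eef_pos: [0.4425, -0.3211, 0.177]
tcp_rot: [0.002, 0.088, 0.996, -0.001]
contact_force: [0.1, 0.5, -0.9]
width: 0.452
gripper_force: 20.0
```

Run:
```python
from h import *
from bench import *
s=state();print(s['width'],plan(s,[.645,-.270,.18],down(-9.3),6))
```

```text
0.451796417178878 (6, [-0.08, 0.035, -0.001, -0.0, 0.001, -0.003])
```

Request:
jog_arm(motion=[[-0.08,0.035,-0.001,0,0.001,-0.003],[-0.08,0.035,-0.001,0,0.001,-0.003],[-0.08,0.035,-0.001,0,0.001,-0.003],[-0.08,0.035,-0.001,0,0.001,-0.003],[-0.08,0.035,-0.001,0,0.001,-0.003],[-0.08,0.035,-0.001,0,0.001,-0.003],[0,0,0,0,0,0],[0,0,0,0,0,0],[0,0,0,0,0,0],[0,0,0,0,0,0]])

```text
t: 23.8
eef_pos: [0.6437, -0.2704, 0.1766]
tcp_rot: [-0.003, 0.081, 0.997, 0.0]
contact_force: [-0.6, 0.9, 0.4]
width: 0.454
gripper_force: 20.0
```

```bash
python3 - <<'E'
from h import *
s,c=wst();print(s['eef_pos'],seatfit(c,'yellow',[.5818,-.2621],-9.3))
E
python3 g.py .5815 -.262 -9.3 -.0009 .0163 .03 .003 6
```

```text
[ 0.64369189 -0.27042227  0.17656979] (array([ 0.582 , -0.2626, -9.3112]), np.float64(0.33))
t 23.85 w 0.454 F [-0.1  0.4 -0.1] err mm [ -50.7    6.6 -101.9] (6, [0.027, -0.001, 0.039, 0.0, -0.075, 0.0])
```

Request:
jog_arm(motion=[[0.027,-0.001,0.039,0,-0.075,0],[0.027,-0.001,0.039,0,-0.075,0],[0.027,-0.001,0.039,0,-0.075,0],[0.027,-0.001,0.039,0,-0.075,0],[0.027,-0.001,0.039,0,-0.075,0],[0.027,-0.001,0.039,0,-0.075,0],[0,0,0,0,0,0],[0,0,0,0,0,0],[0,0,0,0,0,0]])

```text
t: 24.75
eef_pos: [0.5964, -0.2652, 0.0777]
tcp_rot: [0.174, 0.079, 0.981, -0.014]
contact_force: [0.4, -0.5, -0.1]
width: 0.453
gripper_force: 20.0
```

```bash
python3 - <<'E'
from h import *
s,c=wst();cv2.imwrite('pics/w7.png',cv2.resize(c['img'][:,:,::-1],(800,600),interpolation=cv2.INTER_CUBIC))
E
python3 g.py .582 -.2623 -9.3 -.0009 .0163 .004 .003 4
```

```text
t 24.8 w 0.456 F [ 0.8  0.6 -1.1] err mm [  6.   -0.5 -27. ] (4, [0.002, 0.0, 0.017, -0.0, 0.001, 0.0])
```

View pics/w7.png

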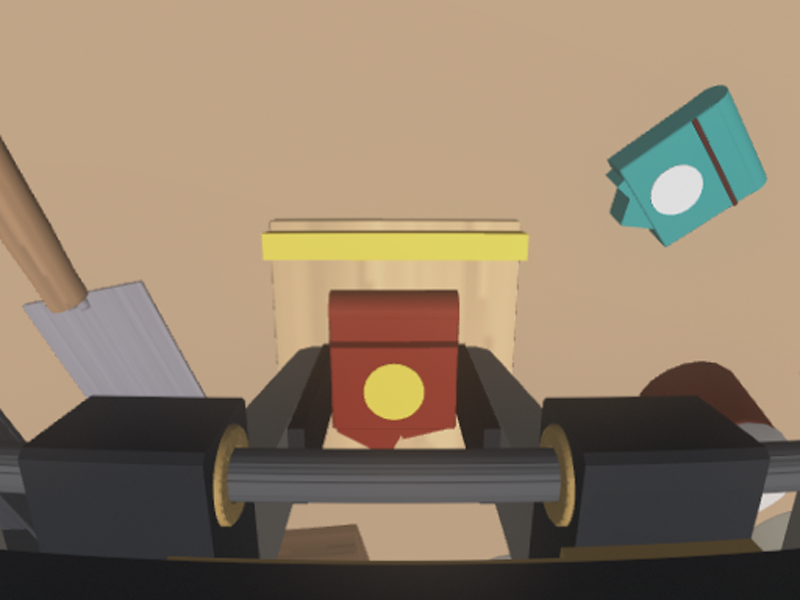

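The yellow-dot sherd (middle x≈394) is square to and centred on the yellow cleat (263–527, middle 395). Lowering.

Request:
jog_arm(motion=[[0.002,0,0.017,0,0.001,0],[0.002,0,0.017,0,0.001,0],[0.002,0,0.017,0,0,0],[0.002,0,0.017,0,0,0],[0,0,0,0,0,0],[0,0,0,0,0,0],[0,0,0,0,0,0]])

```text
t: 25.5
eef_pos: [0.6008, -0.2653, 0.0493]
tcp_rot: [0.172, 0.079, 0.982, -0.014]
contact_force: [-0.5, 0.3, 0.0]
width: 0.456
gripper_force: 20.0
```

```bash
python3 g.py .582 -.2623 -9.3 -.0009 .0163 .0 .002 3
```

```text
t 25.5 w 0.456 F [-0.5  0.3  0. ] err mm [ 2.2 -0.5 -2.7] (3, [-0.001, -0.0, 0.003, 0.0, -0.001, 0.0])
```

Request:
jog_arm(motion=[[0,0,0.003,0,0,0],[0,0,0.002,0,0,0],[0,0,0.002,0,0,0],[0,0,0.001,0,0,0],[0,0,0,0,0,0],[0,0,0,0,0,0]])

```text
t: 26.1
eef_pos: [0.6019, -0.2655, 0.0465]
tcp_rot: [0.172, 0.079, 0.982, -0.014]
contact_force: [-2.3, -0.2, 4.6]
width: 0.454
gripper_force: 20.0
```

```bash
python3 g.py .582 -.2623 -9.3 -.0009 .0163 .0 .0 1
```

```text
t 26.1 w 0.454 F [-2.3 -0.2  4.6] err mm [-0.8  0.1 -0.6] (1, [0.002, -0.0, 0.001, 0.001, -0.003, 0.001])
```

Request:
jog_arm(motion=[[0.002,0,0,0,0,0],[0.002,0,0,0,0,0],[0.002,0,0,0,0,0],[0,0,0,0,0,0]])

```text
t: 26.5
eef_pos: [0.6013, -0.2656, 0.0464]
tcp_rot: [0.174, 0.08, 0.982, -0.014]
contact_force: [5.7, 1.0, 0.8]
width: 0.452
gripper_force: 20.0
```

```bash
python3 g.py .582 -.2623 -9.3 -.0009 .0163 .0 .0 1;python3 - <<'E'
from h import *
from bench import *
s=state();print(rot(s).inv().apply(s['contact_force']))
E
```

```text
t 26.5 w 0.452 F [5.7 1.  0.8] err mm [-0.2  0.2 -0.5] (1, [0.001, 0.0, 0.001, -0.001, 0.001, 0.001])
[-5.40405101  1.92378246  1.14071345]
```

The rim is against the cleat (5 N). I'll press lightly and release.

Request:
jog_arm(motion=[[-0.001,0,0.001,0,0,0],[0,0,0.001,0,0,0],[0,0,0,0,0,0]])

```text
t: 26.8
eef_pos: [0.6014, -0.2656, 0.0462]
tcp_rot: [0.173, 0.079, 0.982, -0.014]
contact_force: [-2.2, 1.6, 11.9]
width: 0.452
gripper_force: 20.0
```

Request:
jog_arm(motion=[[0,0,0,0,0,0],[0,0,0,0,0,0],[0,0,0,0,0,0],[0,0,-0.05,0,0,0],[0,0,-0.1,0,0,0],[0,0,-0.1,0,0,0],[0,0,-0.1,0,0,0],[0,0,0,0,0,0],[0,0,0,0,0,0]], gripper=80)

```text
t: 27.7
eef_pos: [0.5534, -0.2577, 0.177]
tcp_rot: [0.173, 0.079, 0.982, -0.014]
contact_force: [-0.4, 0.0, 0.4]
width: 0.685
gripper_force: 0.0
```

Request:
jog_arm(motion=[[0.1,0,-0.05,0,0,0],[0.1,0,-0.05,0,0,0],[0.1,0,-0.05,0,0,0],[0,0,0,0,0,0],[0,0,0,0,0,0],[0,0,0,0,0,0]])

```text
t: 28.3
eef_pos: [0.4226, -0.2366, 0.1915]
tcp_rot: [0.172, 0.079, 0.982, -0.014]
contact_force: [1.1, 0.3, 0.2]
width: 0.687
gripper_force: 0.0
```

Run:
```python
from h import *
from bench import *
a=camera('scene')['img'];t=camera('top')['img']
cv2.imwrite('pics/s8.png',cv2.resize(a[:,:,::-1],(800,600),interpolation=cv2.INTER_CUBIC));cv2.imwrite('pics/t8.png',cv2.resize(t[90:240,90:420,::-1],(800,364),interpolation=cv2.INTER_CUBIC))
```

```text
(no output)
```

View pics/s8.png

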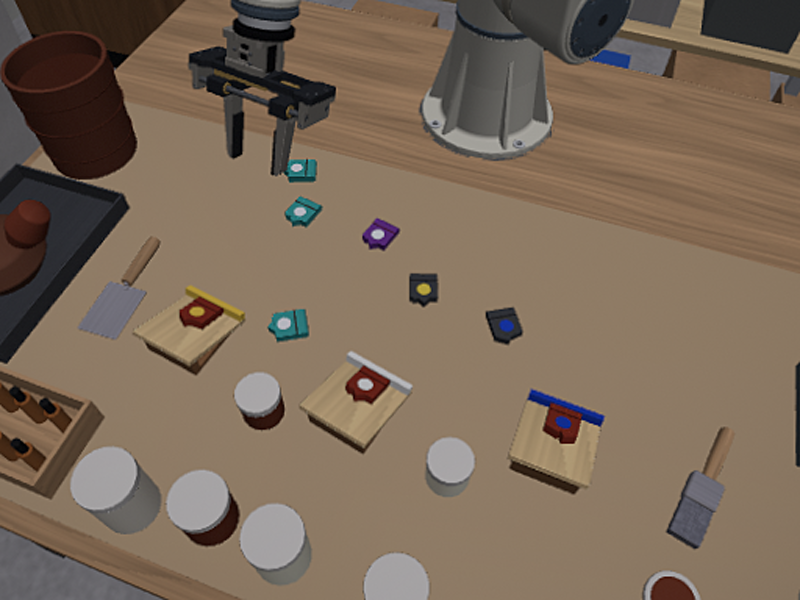

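View pics/t8.png

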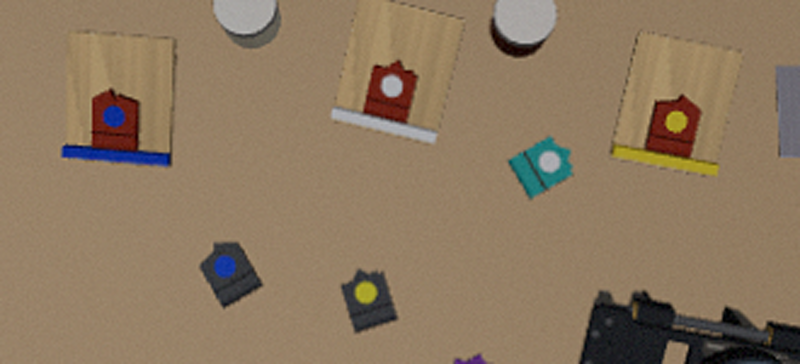

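All three sherds lie square at their cleats: crop (115,120), (391,92) and (675,126). The jars, grey sherds and look-alikes have not moved, and the arm is clear.

```bash
python3 -c "
from bench import *
print(close_job())"
```

```text
the job is handed in; nothing more can be done
None
```

The three red sherds are on the rests matching their dots, dot up, centred and square with the rim against the cleat; the last pictures show nothing else moved, and the job was handed in at about 28 s of the 88 s allowed.

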